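# Lay out the seasoning set round the canister

### The arm

A 6-joint arm with a two-finger parallel gripper is mounted at the origin on a cart in front of the work surface, level with it; the furniture and walls round the work are solid. World frame = base frame: x ahead of the robot, y to its left, z up, the work surface at z = 0. Lengths are in m, angles in rad, forces in N, time in s.
With the tool pointing down it reaches from about 0.3 to 0.875 m from the base axis. Payload 4.2 kg.
Tool frame: the origin (TCP) lies at the centre of the arm's flange, where the gripper is bolted on; the fingertips stand 173 mm ahead of it and the grasp point (between the pads) lies 155 mm ahead of it (manip.grip_point_offset is the distance from the TCP to the grasp point, in m); z points along the fingers, y is the line along which they close (so a half turn about z gives the same grasp; the last joint's range is limited). The gripper opens to 85 mm and grips with 20 to 120 N. Pads are 22 mm wide; open, the fingers measure 114 mm over their backs; the gripper's body (76 mm by 85 mm) begins 54 mm behind the grasp point. The pads swing forward as they close: fully open they stand 13 mm farther back than shut.
Start: joints at [-1.281, 0.32, 1.565, -0, 1.257, -0.02], TCP at [0.175, -0.548, 0.405] pointing down, gripper open.
Joint ranges: [-3.11, 3.11], [-0.84, 2.01], [0.21, 2.61], [-1.34, 4.49], [0.05, 2.63], [-2.56, 2.56]. Speed limits (rad/s): [2.57, 2.57, 3.14, 3.14, 3.14, 3.14].

### API

Orientations are given as a unit quaternion [x, y, z, w].
In Python, from rig import manip gives the robot as it stands. The module is installed in compiled form; this text tells all that it offers.
- The arm moves only by the tool servo_tool, never from a script. Its argument "targets" is a list of rows, each a list of 6 numbers: the shift along the tool's x, y, z in cm, then the turn, a rotation vector about the tool's x, y, z in degrees. In form: [[dx, dy, dz, ax, ay, az], ...]. A call has 1 to 10 rows; each row is the pose to reach, as a shift and turn from the pose commanded when the call began, along the tool's axes at that moment; what a row does not reach only later rows make up. A row lasts 1/8 s, in which the tool goes at most 62.5 mm and 10.7 degrees, less where a joint would pass 70% of its speed; a pose out of reach is approached as far as the arm can. A call with a gripper value outside its range is refused whole. "hand" is the closure, from 0 (fully open) to 1 (shut), set as the call begins (left out, the last holds). The fingers move at their own pace and stop on an object; "squeeze" is the grip in N (left out, the last holds). Time passes only in rows, so rows that repeat a pose let the fingers close. It gives the time, the measured TCP pose, the force, the opening and the grip force at its end, in the units of the state.
- manip.get_obs(): the state, without advancing time (a new reading comes with each control period).
- manip.capture(name): name is "side" or "top" or "wrist"; returns a dict with "color" (420x560x3 uint8, red, green, blue), "vfov" (degrees; the focal length in pixels is half the picture's height over the tangent of half this angle, whatever the lens; pixels are square), "cx", "cy" (the principal point, pixels), "camera_from_world" (4x4, takes a point from world to camera coordinates). Camera axes: x right, y up, looking along -z (the intrinsics and any distortion apply to the point x, -y, -z); pixel columns grow to the right and rows downward; lengths in m; the calibration is good to about 2 mm. A picture is of the moment at which its call begins. There is no depth.
- manip.hand_in(): hands the job in; it is judged then, once.
The state is a dict: "time_s": time; "joint_pos": joint angles; "dq": joint speeds; "joint_torque": joint torques, N m; "ee_pos": TCP position; "orientation": TCP orientation; "force": force on the tool from outside, world axes, zero at the start; "ft_torque": the same for the moment, N m; "finger_gap": finger opening in m; "gripper_force": force on a finger pad.
Only numpy, scipy, OpenCV 4.12 (cv2) and the standard library are available. Lean on these libraries where they do the work, as an engineer would, in place of code of your own. Each camera call takes 0.05 s, during which the arm holds its last target. There are 200 camera calls.

### The job

Lay out the seasoning set on the four coasters round the canister, which stays where it is on its own coaster. Stand the tall mill centred on the coaster beside the canister in the same left-right row, the short mill centred on the coaster directly in front of or behind the canister, and the spice jar centred on the coaster diagonally across from it; set the tealight flat on the wooden board in the middle between the four coasters. Everything ends upright and let go.

Things in the scene. Friction and masses are not known exactly. Their poses are not given: they have to be found in the camera images.
- coaster_0: The coaster on which the canister stands at every start: flat round cork coaster, 90 mm across, 5 mm thick, fixed on the board (top at z = 0.025); origin at the centre of its underside. The four form a square of two rows of two, neighbours 125 mm apart, in any order, turned by at most 0.25 rad; each one's x axis points along the columns, away from the robot, y along the rows, to the left.
- coaster_1: Empty coaster: flat round cork coaster, 90 mm across, 5 mm thick, fixed on the board (top at z = 0.025); origin at the centre of its underside. The four form a square of two rows of two, neighbours 125 mm apart, in any order, turned by at most 0.25 rad; each one's x axis points along the columns, away from the robot, y along the rows, to the left.
- coaster_2: Empty coaster: flat round cork coaster, 90 mm across, 5 mm thick, fixed on the board (top at z = 0.025); origin at the centre of its underside. The four form a square of two rows of two, neighbours 125 mm apart, in any order, turned by at most 0.25 rad; each one's x axis points along the columns, away from the robot, y along the rows, to the left.
- coaster_3: Empty coaster: flat round cork coaster, 90 mm across, 5 mm thick, fixed on the board (top at z = 0.025); origin at the centre of its underside. The four form a square of two rows of two, neighbours 125 mm apart, in any order, turned by at most 0.25 rad; each one's x axis points along the columns, away from the robot, y along the rows, to the left.
- canister: Squat white round canister with a brown wooden lid and knob, 70 mm across, 85 mm high (lid top at 68 mm, knob 20 mm across above it), 0.75 kg; stands on coaster_0 and stays there. Origin at the centre of its underside, z up.
- mill_tall: Tall pepper mill of light wood, 170 mm high; body 58 mm across at the foot; a ball-shaped head 48 mm across from 123 to 159 mm height with a small metal knob on top, a good place to grasp; the head does not turn. About 0.18 kg. Origin at the centre of its underside, z up. A wall cupboard hangs over the back (x above 0.67, z above 0.45): carry low.
- mill_short: Short mill of dark wood, 140 mm high; body 58 mm across at the foot; a ball-shaped head 50 mm across from 102 to 129 mm height with a small metal knob on top, a good place to grasp; the head does not turn. About 0.18 kg. Origin at the centre of its underside, z up.
- spice_jar: Round spice jar with a red cap, 106 mm high, glass body 42 mm across, cap 45 mm across from 85 mm up. About 0.11 kg. Origin at the centre of its underside, z up.
- tealight: Tealight: a low metal cup with wax and wick, 38 mm across, 15 mm high, about 20 g; lies on the wooden board (top at z = 0.025). Origin at the centre of its underside, z up.

How it is judged:
By the outcome, as a careful person would: the job done as asked, in the order asked, and still so for the second after the job is handed in, with the robot touching nothing.
It also fails if it takes over 96 s, if anything falls off the work surface, if the arm or the gripper's body presses on something with over 40 N, if the wrist force passes 120 N, or if a joint passes its speed limit or range.

## Working session

There is one attempt and no reset: what is moved stays moved. The work goes in short steps, Python scripts to look and compute and a tool call to move; the robot and the scene stay as the last step left them, time stands still between calls to the robot, and variables do not carry over. Pictures are saved under pics/ and viewed, at most 18 in all, crops included, and the job is handed in when it is done.

Besides the shell and the picture viewer there is one more tool, called after "Request:" as a command line: name --pt "numbers of a row" for each row, then --argument value for the rest. servo_tool: Moves the arm, as the interface text tells. Its arguments: {"type":"object","properties":{"targets":{"type":"array"},"hand":{"type":"number"},"squeeze":{"type":"number"}},"required":["targets"]}

```bash
mkdir -p pics
cat > h.py <<'E'
import numpy as np, cv2
from rig import manip
def cap(n,f=None):
    c=manip.capture(n)
    if f: cv2.imwrite(f'pics/{f}.png',c['color'][:,:,::-1])
    return c
def foc(c): return c['color'].shape[0]/2/np.tan(np.radians(c['vfov'])/2)
def ray(c,u,v):
    f=foc(c);d=np.array([(u-c['cx'])/f,-(v-c['cy'])/f,-1.])
    T=np.linalg.inv(c['camera_from_world']);return T[:3,3],T[:3,:3]@d
def plane(c,u,v,z):
    o,d=ray(c,u,v);return o+d*(z-o[2])/d[2]
def proj(c,p):
    q=c['camera_from_world']@np.append(p,1);f=foc(c)
    return np.array([c['cx']+f*q[0]/-q[2],c['cy']-f*q[1]/-q[2]])
def meet(c1,p1,c2,p2):
    o,d=ray(c1,*p1);e,g=ray(c2,*p2);d/=np.linalg.norm(d);g/=np.linalg.norm(g)
    s=np.linalg.lstsq(np.c_[d,-g],e-o,rcond=None)[0];a=o+s[0]*d;b=e+s[1]*g
    return (a+b)/2,np.linalg.norm(a-b)
E
python3 - <<'E'
from h import *
for n in('top','side','wrist'):
    c=cap(n,n+'0');print(n,{k:v for k,v in c.items() if k!='color' and k!='camera_from_world'},np.linalg.inv(c['camera_from_world']).round(3).tolist())
print(manip.get_obs(),manip.grip_point_offset)
E
```

```text
top {'vfov': 42.09366201783814, 'cx': 284.3344706120232, 'cy': 211.51385396555446} [[-0.027, 0.986, -0.167, 0.363], [-0.999, -0.03, -0.015, -0.008], [-0.02, 0.167, 0.986, 1.07], [0.0, 0.0, 0.0, 1.0]]
side {'vfov': 47.58458362319603, 'cx': 280.9664762278069, 'cy': 208.35411014504314} [[-0.993, 0.024, -0.119, 0.384], [-0.119, -0.363, 0.924, 0.913], [-0.021, 0.932, 0.363, 0.445], [0.0, 0.0, 0.0, 1.0]]
wrist {'vfov': 66.96691846036957, 'cx': 274.4823109483664, 'cy': 207.36364532023123} [[0.306, 0.903, 0.301, 0.251], [-0.952, 0.291, 0.093, -0.522], [-0.003, -0.315, 0.949, 0.373], [0.0, 0.0, 0.0, 1.0]]
{'time_s': 0.15, 'joint_pos': array([-1.28101411e+00,  3.20120751e-01,  1.56535814e+00,  1.20562081e-05,
        1.25737931e+00, -1.99883218e-02]), 'dq': array([ 0.0004736 , -0.00031263, -0.00412994,  0.00170688,  0.00160925,
        0.00145769]), 'joint_torque': array([-8.84909673e-05, -4.15842748e+01, -2.34346050e+01, -5.41661666e-05,
        5.95462232e-03, -1.03004453e-05]), 'ee_pos': array([ 0.17525842, -0.54751742,  0.404105  ]), 'orientation': array([ 9.88029326e-01,  1.54264871e-01, -7.94194412e-05, -6.27796392e-04]), 'force': array([-0.94909668,  0.03317651, -0.81022073]), 'ft_torque': array([ 0.02942573, -0.01833219,  0.02411326]), 'gripper_force': 0.0, 'finger_gap': 0.08557404025732408} 0.1547
```

View pics/top0.png

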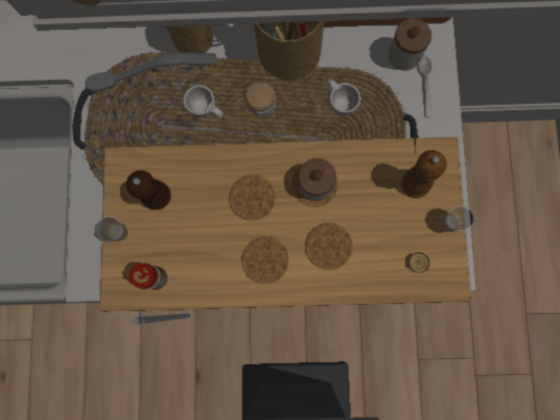

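View pics/side0.png

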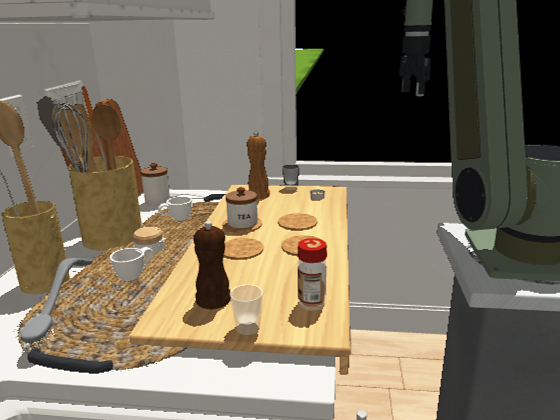

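View pics/wrist0.png

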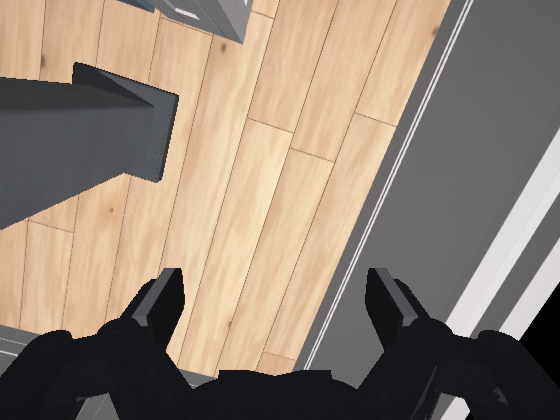

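Top view (up = +x, left = +y):
- The canister is at (316,180) on the back-right coaster. The empty coasters are at (251,197), (329,246) and (265,260).
- There is a dark mill on the left at (143,183) and a lighter mill on the right at (430,162).
- The jar is at (145,276) and the tealight at (419,262). Cups stand on the board at (110,230) and (459,218) and must be avoided.

The side view agrees. The wrist view shows only the floor.

Run:
```python
from h import *
t=cap('top');s=cap('side')
ti=cv2.cvtColor(t['color'],cv2.COLOR_RGB2HSV);si=cv2.cvtColor(s['color'],cv2.COLOR_RGB2HSV)
for n,i,pts in(('top',ti,[(251,197),(265,260),(329,246),(290,220),(250,230),(200,250),(143,183),(430,162),(419,262),(138,272)]),('side',si,[(242,247),(297,221),(298,245),(260,300),(211,260),(257,165),(317,195),(312,245)])):
    print(n,[(p,np.median(i[p[1]-2:p[1]+3,p[0]-2:p[0]+3].reshape(-1,3),0).astype(int).tolist()) for p in pts])
# crops
a=cv2.resize(t['color'][120:310,90:490],None,fx=2,fy=2,interpolation=cv2.INTER_CUBIC)
cv2.imwrite('pics/tc.png',np.clip(a[:,:,::-1]*1.6,0,255))
b=cv2.resize(s['color'][120:340,160:380],None,fx=2.7,fy=2.7,interpolation=cv2.INTER_CUBIC)
cv2.imwrite('pics/sc.png',b[:,:,::-1])
```

```text
top [((251, 197), [15, 132, 98]), ((265, 260), [16, 132, 98]), ((329, 246), [15, 132, 98]), ((290, 220), [16, 120, 132]), ((250, 230), [16, 121, 131]), ((200, 250), [16, 120, 125]), ((143, 183), [13, 160, 50]), ((430, 162), [15, 148, 62]), ((419, 262), [19, 106, 100]), ((138, 272), [13, 127, 103])]
side [((242, 247), [16, 142, 205]), ((297, 221), [16, 141, 208]), ((298, 245), [5, 192, 204]), ((260, 300), [18, 80, 192]), ((211, 260), [12, 173, 36]), ((257, 165), [14, 166, 83]), ((317, 195), [19, 16, 113]), ((312, 245), [12, 146, 215])][ WARN:0@4.492] global loadsave.cpp:1063 imwrite_ Unsupported depth image for selected encoder is fallbacked to CV_8U.
```

View pics/tc.png

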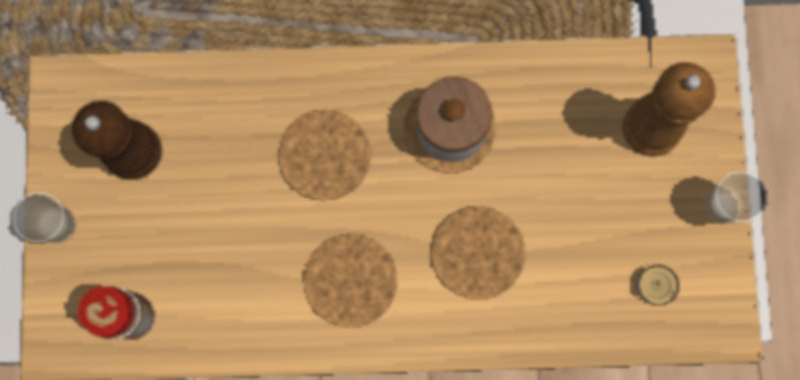

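View pics/sc.png

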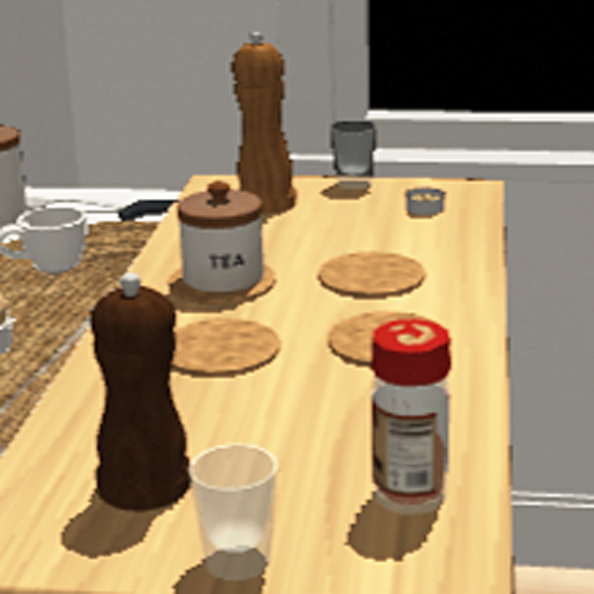

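Crops: the light (tall) mill's metal knob is at top px (435.5,160.5) and side px (255,133). The dark mill's knob is at top px (136,180.5) and side px (208,224). The coasters stand out clearly by brightness. Next I'll measure with masks.

Run:
```python
from h import *
t=cap('top');s=cap('side')
def comp(m,near,off=(0,0)):
    n,l,st,ce=cv2.connectedComponentsWithStats(m.astype(np.uint8))
    i=l[int(near[1]),int(near[0])]
    if i==0: i=1+np.argmin(np.hypot(*(ce[1:]-near).T))
    return (l==i).astype(np.uint8),ce[i],st[i]
def ell(c,m):
    k=max(cv2.findContours(m,0,cv2.CHAIN_APPROX_NONE)[0],key=len)
    return cv2.fitEllipse(k)
ti=cv2.cvtColor(t['color'],cv2.COLOR_RGB2HSV);V=cv2.GaussianBlur(ti[:,:,2],(3,3),0)
S=cv2.cvtColor(s['color'],cv2.COLOR_RGB2HSV)
C={}
for n,p in dict(BL=(251,197),FL=(265,260),FR=(329,246)).items():
    m,ce,st=comp((V<115),p);e=ell(t,m);C[n]=plane(t,*e[0],.025)
    print(n,'ell',np.round(e[0]+e[1],1),st[4],C[n].round(4))
m=cv2.inRange(S,(0,120,0),(25,255,228))
for n in C: # predicted px in side
    q=proj(s,C[n]);x,y=q.astype(int);print(n,'side pred',q.round(1),S[y-1:y+2,x-35:x+36:5].mean(0)[:,2].astype(int))
for a,b in(('BL','FL'),('BL','FR'),('FL','FR')):print(a,b,np.linalg.norm(C[a]-C[b]).round(4))
d=C['FL']-C['FR'];print('yaw',np.arctan2(-d[0],d[1]),(C['BL']+C['FR'])/2,'can pred',C['BL']+C['FR']-C['FL'])
# knobs
def knob(c,H,p,r=6):
    x,y=map(int,p);w=H[y-r:y+r+1,x-r:x+r+1];m=((w[:,:,1]<90)&(w[:,:,2]>90)).astype(float)*w[:,:,2]
    yy,xx=np.mgrid[-r:r+1,-r:r+1];return (x+(m*xx).sum()/m.sum(),y+(m*yy).sum()/m.sum()),int((m>0).sum())
for n,a,b in(('tall',(435,161),(255,133)),('short',(136,180),(208,224))):
    A,na=knob(t,ti,a);B,nb=knob(s,S,b,4)
    print(n,A,na,B,nb,meet(t,A,s,B)); print(' z .19',plane(t,*a,.19 if n=='tall' else .16))
for nm,c,H,p in(('t',t,ti,(144,276)),('s',s,S,(312,245))):
    r=((H[:,:,0]<6)|(H[:,:,0]>174))&(H[:,:,1]>170)&(H[:,:,2]>60)
    m,ce,st=comp(cv2.morphologyEx(r.astype(np.uint8),3,np.ones((7,7))),p);print('cap',nm,ell(c,m),st)
    if nm=='t':print(plane(c,*ell(c,m)[0],.131-.003))
# tealight
m,ce,st=comp(cv2.inRange(ti,(0,0,0),(180,255,115)),(419,262));print('tl',ce,st,ell(t,m),plane(t,*ell(t,m)[0],.035))
print(np.c_[S[185:204,317]].tolist())
```

```text
BL ell [282.6 188.6  48.4 131.1] 3953 [0.586  0.0099 0.025 ]
FL ell [264.3 259.3  46.6  47.3] 1792 [0.4488 0.0487 0.025 ]
FR ell [327.8 245.6  45.5  47.9] 1775 [ 0.4716 -0.0738  0.025 ]
BL side pred [241.4 236. ] [ 66  63  69  58 242 217 208 202 239 247 246 247 248 246 246]
FL side pred [304.6 246.2] [246 248 243 210 218 221 156 205 221 222 209 186 248 244 247]
FR side pred [298.5 222.2] [247 248 247 159 219 214 214 204 214 212 216 249 247 245 244]
BL FL 0.1427
BL FR 0.1417
FL FR 0.1246
yaw 0.18422056537336723 [ 0.52881365 -0.0319477   0.025     ] can pred [ 0.60885467 -0.11258882  0.025     ]
tall (np.float64(437.17806505421186), np.float64(160.02293577981652)) 23 (np.float64(255.00651693238683), np.float64(131.9165599906901)) 63 (array([ 0.59243479, -0.24888552,  0.19174746]), np.float64(0.0036559893756534668))
 z .19 [ 0.58947152 -0.24579374  0.19      ]
short (np.float64(136.01083372585964), np.float64(180.983513895431)) 21 (np.float64(207.74172097353372), np.float64(223.60194174757282)) 50 (array([0.58010653, 0.25922028, 0.15987206]), np.float64(0.003211682266506401))
 z .19 [0.58018264 0.25883541 0.16      ]
cap t ((142.22605895996094, 275.3426513671875), (23.623016357421875, 26.584291458129883), 94.89678192138672) [129 264  27  24 528]
[0.41883605 0.2543385  0.128     ]
cap s ((311.7969970703125, 250.0472869873047), (24.272624969482422, 29.958520889282227), 90.65798950195312) [298 238  29  25 604]
tl [417.31553398 262.10194175] [404 252  26  21 412] ((417.0244445800781, 261.9287109375), (20.56846809387207, 25.560094833374023), 97.92375183105469) [ 0.4348004  -0.23973225  0.035     ]
[[13, 55, 167], [23, 102, 255], [23, 99, 252], [22, 104, 253], [16, 96, 196], [0, 0, 103], [17, 30, 118], [19, 108, 174], [18, 120, 155], [20, 54, 109], [25, 14, 112], [20, 14, 113], [20, 14, 113], [25, 14, 112], [17, 52, 112], [16, 140, 162], [24, 98, 255], [23, 103, 251], [23, 101, 249]]
```

```bash
cat >> h.py <<'E'
from scipy.spatial.transform import Rotation as Ro
def go(x,y,z,psi=0.):
    o=manip.get_obs();R=Ro.from_quat(o['orientation'])
    T=Ro.from_matrix(np.array([[np.cos(psi),np.sin(psi),0],[np.sin(psi),-np.cos(psi),0],[0,0,-1]]))
    d=R.inv().apply(np.array([x,y,z])-o['ee_pos'])*100
    print('t',o['time_s'].__round__(2),'at',o['ee_pos'].round(4),'move',d.round(2).tolist(),(R.inv()*T).as_rotvec(degrees=True).round(2).tolist(),'j',o['joint_pos'].round(2).tolist())
E
python3 -c "
from h import *
go(.5,-.2,.42)"
```

```text
t 0.35 at [ 0.1753 -0.5476  0.4045] move [41.52, -23.21, -1.54] [-0.02, 0.0, 17.75] j [-1.28, 0.32, 1.56, -0.0, 1.26, -0.02]
```

Request:
servo_tool --pt "41.5 -23.2 -1.5 0 0 17.7" --pt "41.5 -23.2 -1.5 0 0 17.7" --pt "41.5 -23.2 -1.5 0 0 17.7" --pt "41.5 -23.2 -1.5 0 0 17.7" --pt "41.5 -23.2 -1.5 0 0 17.7" --pt "41.5 -23.2 -1.5 0 0 17.7" --pt "41.5 -23.2 -1.5 0 0 17.7" --pt "41.5 -23.2 -1.5 0 0 17.7" --pt "41.5 -23.2 -1.5 0 0 17.7" --pt "41.5 -23.2 -1.5 0 0 17.7" --hand 0 --squeeze 30

```text
time_s: 1.6
ee_pos: [0.4995, -0.2004, 0.4196]
orientation: [1.0, 0.001, -0.0, 0.0]
force: [0.0, 0.3, -0.1]
finger_gap: 0.0855
gripper_force: 0.0
```

```bash
python3 -c "
from h import *
c=cap('wrist','w1');go(.5,-.2,.42)
for p in [(.4488,.0487,.025),(.4716,-.0738,.025),(.5717,.0716,.025),(.592,-.248,.19),(.435,-.24,.035)]: print(proj(c,p))"
```

```text
t 1.65 at [ 0.4992 -0.2008  0.4196] move [0.08, -0.08, -0.04] [0.02, 0.04, 0.0] j [-0.4, 0.25, 1.62, -0.0, 1.27, 1.17]
[ 70.05677516 214.30853939]
[168.89096411 196.51082032]
[ 26.4269713  108.38141435]
[357.87828832  78.55520912]
[307.99600003 228.43952524]
```

View pics/w1.png

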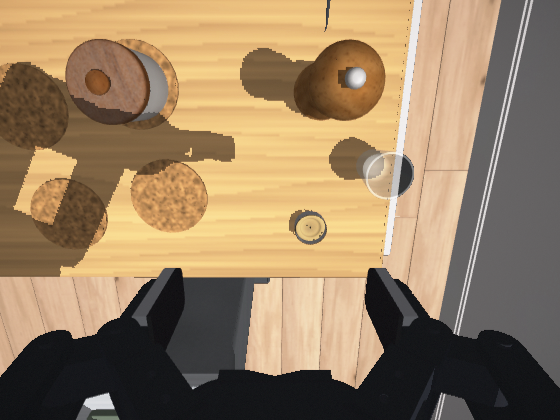

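The wrist view matches the predictions within about 2 px. The tall mill's knob is at (355,77), coaster FR at (169,196), coaster BL at (30,107) and the tealight at (310,228).

```bash
python3 -c "
from h import *
c=cap('wrist');t=cap('top')
a=(355.5,77);b=(435.7,160.3)
print(meet(c,a,t,b),plane(c,*a,.186),plane(t,*b,.186))
print('head',plane(c,347,79.5,.161))
p=(plane(c,*a,.186)+plane(t,*b,.186))/2
go(p[0],p[1],.37);go(p[0],p[1],.316)"
```

```text
(array([ 0.59320394, -0.24955437,  0.18008901]), np.float64(0.0003306369265794836)) [ 0.59282742 -0.24799492  0.186     ] [ 0.59165639 -0.24811677  0.186     ]
head [ 0.59299136 -0.24835675  0.161     ]
t 1.75 at [ 0.499  -0.2011  0.4197] move [9.33, 4.69, 4.97] [0.01, 0.02, -0.05] j [-0.4, 0.25, 1.62, -0.0, 1.27, 1.17]
t 1.75 at [ 0.499  -0.2011  0.4197] move [9.33, 4.69, 10.37] [0.01, 0.02, -0.05] j [-0.4, 0.25, 1.62, -0.0, 1.27, 1.17]
```

Request:
servo_tool --pt "5 2.4 0 0 0 0" --pt "9.3 4.7 0 0 0 0" --pt "9.3 4.7 3 0 0 0" --pt "9.3 4.7 6 0 0 0" --pt "9.3 4.7 8.5 0 0 0" --pt "9.3 4.7 10.3 0 0 0" --pt "9.3 4.7 10.3 0 0 0" --pt "9.3 4.7 10.3 0 0 0"

```text
time_s: 2.75
ee_pos: [0.5928, -0.2478, 0.3177]
orientation: [1.0, -0.0, 0.001, 0.0]
force: [-0.0, 0.6, -0.0]
finger_gap: 0.0855
gripper_force: 0.0
```

Request:
servo_tool --pt "0 0 0 0 0 0" --pt "0 0 0 0 0 0" --pt "0 0 0 0 0 0" --pt "0 0 0 0 0 0" --pt "0 0 0 0 0 0" --pt "0 0 0 0 0 0" --hand 1 --squeeze 40

```text
time_s: 3.5
ee_pos: [0.5931, -0.2471, 0.3179]
orientation: [1.0, 0.0, 0.001, 0.0]
force: [-0.3, -0.7, 5.8]
finger_gap: 0.0468
gripper_force: 40.9
```

Request:
servo_tool --pt "0 0 -1 0 0 0" --pt "0 0 -3 0 0 0" --pt "0 0 -5 0 0 0" --pt "0 0 -5 0 0 0"

```text
time_s: 4.0
ee_pos: [0.5931, -0.2471, 0.368]
orientation: [1.0, 0.0, 0.001, 0.001]
force: [0.4, -0.5, -2.8]
finger_gap: 0.0465
gripper_force: 41.4
```

```bash
python3 -c "
from h import *
cap('wrist','w2');cap('top');go(.46,-.24,.366);go(.46,.07,.366);go(.5717,.0716,.321);o=manip.get_obs();print(o['force'],o['finger_gap'],o['gripper_force'])"
```

```text
t 4.1 at [ 0.5926 -0.2469  0.3659] move [-13.26, -0.71, 0.01] [-0.03, 0.08, 0.05] j [-0.41, 0.45, 1.46, -0.0, 1.23, 1.16]
t 4.1 at [ 0.5926 -0.2469  0.3659] move [-13.23, -31.71, 0.02] [-0.03, 0.08, 0.05] j [-0.41, 0.45, 1.46, -0.0, 1.23, 1.16]
t 4.1 at [ 0.5926 -0.2469  0.3659] move [-2.05, -31.85, 4.51] [-0.03, 0.08, 0.05] j [-0.41, 0.45, 1.46, -0.0, 1.23, 1.16]
[-0.36141318 -0.41965291 -2.84694219] 0.04626328124874285 41.445684120990336
```

View pics/w2.png

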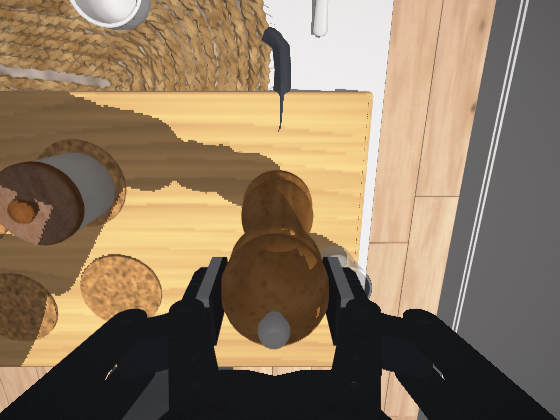

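Request:
servo_tool --pt "-3 0 0 0 0 0" --pt "-7 -1 0 0 0 0" --pt "-11 -4 0 0 0 0" --pt "-13.2 -8 0 0 0 0" --pt "-13.2 -12.5 0 0 0 0" --pt "-13.2 -17 0 0 0 0" --pt "-13.2 -21.5 0 0 0 0" --pt "-13.2 -26 0 0 0 0" --pt "-13.2 -30 0 0 0 0" --pt "-13.2 -31.8 0 0 0 0"

```text
time_s: 5.35
ee_pos: [0.46, 0.0726, 0.3656]
orientation: [1.0, 0.002, -0.001, 0.0]
force: [-0.3, -0.9, -1.8]
finger_gap: 0.0467
gripper_force: 41.8
```

Request:
servo_tool --pt "0 0 0 0 0 0" --pt "0 0 0 0 0 0"

```text
time_s: 5.6
ee_pos: [0.4604, 0.0703, 0.3661]
orientation: [1.0, 0.0, -0.001, 0.0]
force: [-0.7, -0.4, -3.3]
finger_gap: 0.0466
gripper_force: 41.8
```

```bash
python3 -c "
from h import *
c=cap('wrist','w3');go(.46,.07,.366);print(proj(c,(.5717,.0716,.025)))"
```

```text
t 5.65 at [0.4605 0.0701 0.3662] move [-0.04, 0.01, 0.02] [0.04, 0.06, 0.01] j [0.13, 0.18, 1.86, -0.0, 1.1, 1.7]
[273.83197319  64.14342226]
```

View pics/w3.png

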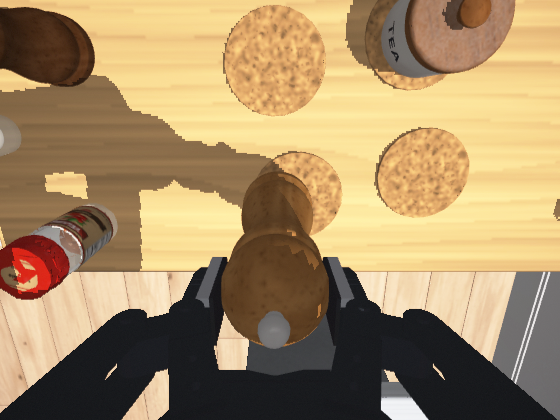

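The mill is held straight at columns ~275. Coaster BL is centred near (274,60) and FR near (422,172).

```bash
cat >> h.py <<'E'
def coast(c,u,v,w=70,z=.025):
    # board/coaster split inside a window by Otsu on smoothed brightness, ellipse of hull
    im=cv2.cvtColor(c['color'],cv2.COLOR_RGB2LAB)
    u,v=int(u),int(v);y0,x0=max(v-w,0),max(u-w,0)
    g=cv2.medianBlur(c['color'][y0:v+w,x0:u+w,2].copy(),5)
    th,m=cv2.threshold(g,0,1,cv2.THRESH_BINARY_INV+cv2.THRESH_OTSU)
    m=cv2.morphologyEx(m,cv2.MORPH_OPEN,np.ones((5,5)));n,l,st,ce=cv2.connectedComponentsWithStats(m)
    i=np.argmin([np.hypot(ce[k][0]-(u-x0),ce[k][1]-(v-y0)) if st[k][4]>800 else 1e9 for k in range(1,n)])+1
    k=max(cv2.findContours((l==i).astype(np.uint8),0,cv2.CHAIN_APPROX_NONE)[0],key=len)
    P=np.array([plane(c,p[0]+x0,p[1]+y0,z)[:2] for p in k[:,0]]).astype(np.float32)
    A=np.c_[2*P,np.ones(len(P))];s=np.linalg.lstsq(A,(P**2).sum(1),rcond=None)[0]
    r=np.sqrt(s[2]+s[0]**2+s[1]**2);return s[:2],2*r,np.std(np.hypot(*(P-s[:2]).T))
E
python3 -c "
from h import *
c=cap('wrist');t=cap('top')
print(coast(c,274,60,62),coast(c,422,172,62))
print(coast(t,328,246,32),coast(t,265,260,32))
go(.5717,.0716,.330)"
```

```text
(array([0.57286906, 0.07146756]), np.float64(0.09034230488239385), np.float64(0.00047212968263639213)) (array([ 0.47218922, -0.07489064]), np.float64(0.09106275878991595), np.float64(0.000707526314555397))
(array([ 0.47134053, -0.07398891]), np.float64(0.08918498755683839), np.float64(0.0007314549369062788)) (array([0.46618946, 0.07811526]), np.float64(0.06933608353768145), np.float64(0.007194927297973008))
t 5.75 at [0.4605 0.07   0.3665] move [11.12, -0.16, 3.64] [0.02, 0.02, -0.02] j [0.13, 0.18, 1.86, -0.0, 1.1, 1.7]
```

Request:
servo_tool --pt "3 0 0 0 0 0" --pt "7 -0.1 0 0 0 0" --pt "10 -0.1 0 0 0 0" --pt "11.2 -0.1 0 0 0 0" --pt "11.2 -0.1 1.5 0 0 0" --pt "11.2 -0.1 3 0 0 0" --pt "11.2 -0.1 3.8 0 0 0" --pt "11.2 -0.1 4 0 0 0" --pt "11.2 -0.1 4 0 0 0" --pt "11.2 -0.1 4 0 0 0"

```text
time_s: 7.0
ee_pos: [0.5727, 0.072, 0.3273]
orientation: [1.0, 0.0, 0.001, -0.0]
force: [0.3, 0.4, -1.2]
finger_gap: 0.0467
gripper_force: 41.8
```

Request:
servo_tool --pt "0 0 0.1 0 0 0" --pt "0 0 0.1 0 0 0"

```text
time_s: 7.25
ee_pos: [0.5726, 0.0719, 0.3258]
orientation: [1.0, 0.0, 0.0, 0.0]
force: [-0.2, 0.3, -2.1]
finger_gap: 0.0468
gripper_force: 41.8
```

Request:
servo_tool --pt "0 0 0.1 0 0 0" --pt "0 0 0.1 0 0 0"

```text
time_s: 7.5
ee_pos: [0.5726, 0.0719, 0.3246]
orientation: [1.0, 0.0, -0.0, 0.0]
force: [0.1, 0.3, -3.1]
finger_gap: 0.0471
gripper_force: 41.8
```

Request:
servo_tool --pt "0 0 0.1 0 0 0" --pt "0 0 0.1 0 0 0"

```text
time_s: 7.75
ee_pos: [0.5726, 0.0719, 0.3236]
orientation: [1.0, 0.0, -0.0, 0.0]
force: [0.4, -0.2, -2.6]
finger_gap: 0.0467
gripper_force: 41.8
```

Request:
servo_tool --pt "0 0 0.1 0 0 0" --pt "0 0 0.1 0 0 0"

```text
time_s: 8.0
ee_pos: [0.5727, 0.0719, 0.323]
orientation: [1.0, 0.0, 0.0, 0.0]
force: [0.4, -0.0, 0.0]
finger_gap: 0.0468
gripper_force: 42.0
```

Request:
servo_tool --pt "0 0 0.05 0 0 0" --pt "0 0 0.05 0 0 0"

```text
time_s: 8.25
ee_pos: [0.5728, 0.0719, 0.323]
orientation: [1.0, 0.0, 0.001, 0.0]
force: [0.1, -1.2, 4.4]
finger_gap: 0.0465
gripper_force: 42.3
```

Request:
servo_tool --pt "0 0 0.05 0 0 0" --pt "0 0 0.05 0 0 0"

```text
time_s: 8.5
ee_pos: [0.5728, 0.0719, 0.3229]
orientation: [1.0, 0.0, 0.001, 0.0]
force: [-1.2, -2.2, 6.9]
finger_gap: 0.0471
gripper_force: 42.5
```

Request:
servo_tool --pt "0 0 -0.05 0 0 0" --pt "0 0 -0.05 0 0 0" --pt "0 0 -0.05 0 0 0" --pt "0 0 -0.05 0 0 0" --pt "0 0 -0.05 0 0 0" --hand 0

```text
time_s: 9.12
ee_pos: [0.5726, 0.0719, 0.3221]
orientation: [1.0, 0.0, -0.0, 0.0]
force: [0.5, 0.5, 0.1]
finger_gap: 0.0853
gripper_force: 0.0
```

Request:
servo_tool --pt "0 0 -2 0 0 0" --pt "0 0 -5 0 0 0" --pt "0 0 -8 0 0 0" --pt "-4 -4 -9 0 0 0" --pt "-7 -9 -9 0 0 0" --pt "-9 -13 -9 0 0 0" --pt "-9 -14 -9 0 0 0" --pt "-9 -14 -9 0 0 0"

```text
time_s: 10.12
ee_pos: [0.4827, 0.2121, 0.4122]
orientation: [1.0, 0.001, 0.0, 0.0]
force: [-0.2, 0.4, -1.2]
finger_gap: 0.0853
gripper_force: 0.0
```

```bash
python3 -c "
from h import *
c=cap('wrist','w4');t=cap('top');go(.58,.259,.42)
P=lambda c,p:proj(c,p).round(1)
print(P(c,(.58,.259,.157)),P(c,(.5725,.0715,.19)),P(c,(.419,.2543,.131)))"
```

```text
t 10.22 at [0.483  0.2111 0.412 ] move [9.7, -4.79, -0.8] [0.04, -0.0, 0.0] j [0.39, 0.24, 1.66, -0.0, 1.24, 1.96]
[203.9  73.6] [526.5  84. ] [227.5 271.9]
```

View pics/w4.png

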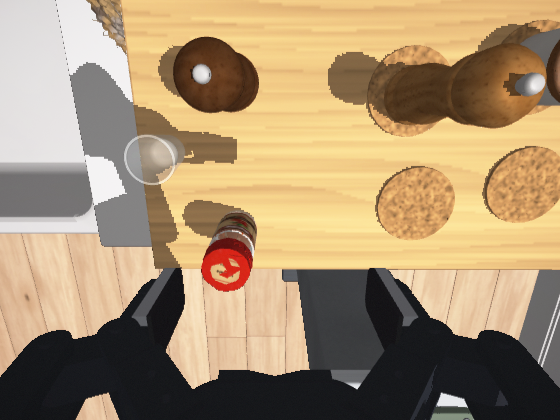

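Tall mill stands on coaster BL (knob at (530,84), as predicted). The short mill's knob is at (202,74), jar cap at (226,271), and coaster FL at (415,203).

```bash
python3 -c "
from h import *
c=cap('wrist');t=cap('top')
a=(202,74);b=(136.0,180.7)
print(meet(c,a,t,b),plane(c,*a,.156),plane(t,*b,.156))
print('FL',coast(c,415,203,55),'FR',coast(c,524,185,45)) 
print('jar',meet(c,(226.5,271),t,(142.2,275.3)),plane(c,226.5,271,.126),plane(t,142.2,275.3,.126))
p=(plane(c,*a,.156)+plane(t,*b,.156))/2
go(p[0],p[1],.290)"
```

```text
(array([0.57984827, 0.25932658, 0.15693726]), np.float64(0.0008321422938554293)) [0.58010232 0.25914533 0.156     ] [0.57989841 0.25998644 0.156     ]
FL (array([0.44926867, 0.04788495]), np.float64(0.09075401628705061), np.float64(0.0006077629493252845)) FR (array([ 0.47184497, -0.07393387]), np.float64(0.09015512125764989), np.float64(0.0015654307158627478))
jar (array([0.41885423, 0.25444036, 0.12848664]), np.float64(0.00037324935352802)) [0.41737669 0.25505092 0.126     ] [0.41902832 0.25494233 0.126     ]
t 10.32 at [0.483  0.2109 0.412 ] move [9.69, -4.88, 12.2] [0.03, 0.01, -0.04] j [0.39, 0.24, 1.66, -0.0, 1.24, 1.96]
```

Request:
servo_tool --pt "5 -2.4 0 0 0 0" --pt "9.7 -4.8 1 0 0 0" --pt "9.7 -4.8 4 0 0 0" --pt "9.7 -4.8 7 0 0 0" --pt "9.7 -4.8 10 0 0 0" --pt "9.7 -4.8 12.1 0 0 0" --pt "9.7 -4.8 12.1 0 0 0" --pt "9.7 -4.8 12.1 0 0 0"

```text
time_s: 11.32
ee_pos: [0.5801, 0.2595, 0.2921]
orientation: [1.0, 0.0, 0.001, -0.0]
force: [1.2, -0.2, 0.1]
finger_gap: 0.0853
gripper_force: 0.0
```

Request:
servo_tool --pt "0 0 0 0 0 0" --pt "0 0 0 0 0 0" --pt "0 0 0 0 0 0" --pt "0 0 0 0 0 0" --pt "0 0 0 0 0 0" --pt "0 0 0 0 0 0" --hand 1 --squeeze 40

```text
time_s: 12.08
ee_pos: [0.5796, 0.2598, 0.2925]
orientation: [1.0, 0.001, 0.001, -0.0]
force: [0.0, -1.6, 4.7]
finger_gap: 0.046
gripper_force: 40.8
```

Request:
servo_tool --pt "0 0 -1 0 0 0" --pt "0 0 -3 0 0 0" --pt "0 0 -5 0 0 0" --pt "0 0 -5 0 0 0"

```text
time_s: 12.58
ee_pos: [0.5797, 0.2602, 0.3428]
orientation: [1.0, 0.0, 0.002, -0.001]
force: [0.3, -0.1, -1.6]
finger_gap: 0.0459
gripper_force: 41.2
```

```bash
python3 -c "
from h import *
go(.472,-.0743,.345);go(.472,-.0743,.305);o=manip.get_obs();print(o['force'],o['finger_gap'],o['gripper_force'])"
```

```text
t 12.57 at [0.5797 0.2602 0.3428] move [-10.8, 33.44, -0.31] [-0.09, -0.18, 0.06] j [0.4, 0.45, 1.51, 0.0, 1.17, 1.97]
t 12.57 at [0.5797 0.2602 0.3428] move [-10.81, 33.45, 3.69] [-0.09, -0.18, 0.06] j [0.4, 0.45, 1.51, 0.0, 1.17, 1.97]
[ 0.25227454 -0.05264168 -1.59271553] 0.04593749973822495 41.15424896928893
```

Request:
servo_tool --pt "-3 2.5 0 0 0 0" --pt "-7 5.7 0 0 0 0" --pt "-11 9 0 0 0 0" --pt "-12 14 0 0 0 0" --pt "-13 19 0 0 0 0" --pt "-13 24 0 0 0 0" --pt "-12.5 28.5 0 0 0 0" --pt "-11.5 32 0 0 0 0" --pt "-10.8 33.4 0 0 0 0" --pt "-10.8 33.4 0 0 0 0"

```text
time_s: 13.82
ee_pos: [0.4719, -0.0744, 0.3406]
orientation: [1.0, -0.0, -0.001, -0.0]
force: [-0.9, -0.1, -1.3]
finger_gap: 0.0464
gripper_force: 41.5
```

Request:
servo_tool --pt "0 0 1.5 0 0 0" --pt "0 0 3 0 0 0" --pt "0 0 4 0 0 0" --pt "0 0 4 0 0 0" --pt "0 0 4 0 0 0"

```text
time_s: 14.45
ee_pos: [0.4719, -0.0739, 0.3016]
orientation: [1.0, 0.001, 0.0, 0.0]
force: [0.4, 0.6, -1.0]
finger_gap: 0.0465
gripper_force: 41.5
```

```bash
python3 -c "
from h import *
c=cap('wrist','w5');go(.472,-.0743,.2975);o=manip.get_obs();print(o['force'],o['finger_gap'],o['gripper_force'])"
```

```text
t 14.5 at [ 0.4719 -0.074   0.3017] move [0.01, 0.03, 0.42] [0.01, -0.06, 0.07] j [-0.18, 0.26, 1.93, -0.0, 0.94, 1.39]
[ 0.22593732 -0.1559119  -1.75315127] 0.04602069595257885 41.45964195103101
```

View pics/w5.png

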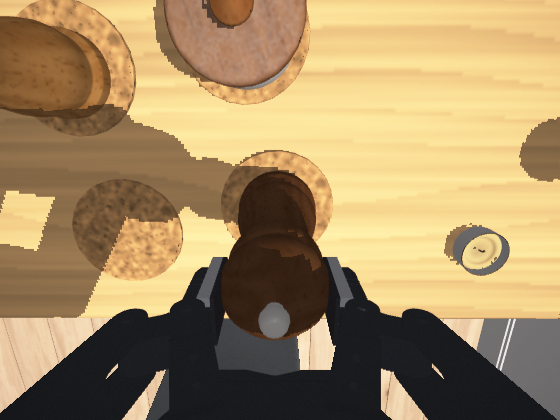

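The short mill is centred over coaster FR (both at column ~277). The tealight is at (478,250). Next I'll lower the mill.

Request:
servo_tool --pt "0 0 0.2 0 0 0" --pt "0 0 0.3 0 0 0" --pt "0 0 0.3 0 0 0"

```text
time_s: 14.88
ee_pos: [0.4717, -0.0742, 0.2982]
orientation: [1.0, 0.0, -0.0, 0.0]
force: [-0.1, -0.1, -1.7]
finger_gap: 0.0458
gripper_force: 41.5
```

Request:
servo_tool --pt "0 0 0.1 0 0 0" --pt "0 0 0.1 0 0 0"

```text
time_s: 15.12
ee_pos: [0.4718, -0.0742, 0.2975]
orientation: [1.0, 0.0, 0.0, 0.0]
force: [0.7, -0.3, 1.4]
finger_gap: 0.0461
gripper_force: 41.6
```

Request:
servo_tool --pt "0 0 0.05 0 0 0" --pt "0 0 0.05 0 0 0"

```text
time_s: 15.38
ee_pos: [0.4719, -0.0742, 0.2974]
orientation: [1.0, 0.0, 0.001, 0.0]
force: [-1.8, -0.7, 4.8]
finger_gap: 0.0462
gripper_force: 41.9
```

Request:
servo_tool --pt "0 0 0.05 0 0 0" --pt "0 0 0.05 0 0 0"

```text
time_s: 15.62
ee_pos: [0.4719, -0.0742, 0.2974]
orientation: [1.0, 0.0, 0.001, 0.0]
force: [-2.1, 0.0, 8.2]
finger_gap: 0.0458
gripper_force: 42.1
```

Request:
servo_tool --pt "0 0 -0.05 0 0 0" --pt "0 0 -0.05 0 0 0" --pt "0 0 -0.05 0 0 0" --pt "0 0 -0.05 0 0 0" --pt "0 0 -0.05 0 0 0" --hand 0

```text
time_s: 16.25
ee_pos: [0.4717, -0.0742, 0.2966]
orientation: [1.0, 0.0, -0.0, 0.0]
force: [0.3, -0.2, -0.6]
finger_gap: 0.0854
gripper_force: 0.0
```

Request:
servo_tool --pt "0 0 -3 0 0 0" --pt "0 0 -7 0 0 0" --pt "-2 -2 -9 0 0 0" --pt "-5.4 -6 -9 0 0 0" --pt "-5.4 -12 -9 0 0 0" --pt "-5.4 -18 -9 0 0 0" --pt "-5.4 -24 -9 0 0 0" --pt "-5.4 -30 -9 0 0 0" --pt "-5.4 -32.9 -8 0 0 0" --pt "-5.4 -32.9 -8 0 0 0"

```text
time_s: 17.5
ee_pos: [0.4171, 0.2564, 0.3758]
orientation: [1.0, 0.002, -0.001, 0.0]
force: [-1.1, -0.0, -0.2]
finger_gap: 0.0854
gripper_force: 0.0
```

```bash
python3 -c "
from h import *
c=cap('wrist');t=cap('top')
C=[]
for c_,n in((c,'w'),(t,'t')):
    H=cv2.cvtColor(c_['color'],cv2.COLOR_RGB2HSV);r=(((H[:,:,0]<6)|(H[:,:,0]>174))&(H[:,:,1]>170)&(H[:,:,2]>60)).astype(np.uint8)
    r=cv2.morphologyEx(r,3,np.ones((9,9)));k=max(cv2.findContours(r,0,1)[0],key=cv2.contourArea);print(n,cv2.boundingRect(k),cv2.fitEllipse(k))
# coarse check of mills in top
H=cv2.cvtColor(t['color'],cv2.COLOR_RGB2HSV)
a=cv2.resize(t['color'][120:310,90:490],None,fx=2,fy=2,interpolation=cv2.INTER_CUBIC)
b=cv2.resize(c['color'],(400,300));cv2.imwrite('pics/j1.png',np.vstack([np.clip(a*1.6,0,255).astype(np.uint8),np.hstack([b,b*0])[:220]])[:,:,::-1])
go(.4188,.2548,.270)"
```

```text
w (245, 177, 61, 65) ((275.29095458984375, 208.95179748535156), (59.94317626953125, 63.82358169555664), 175.81817626953125)
t (135, 281, 19, 7) ((144.5784454345703, 284.33050537109375), (5.356417179107666, 16.492008209228516), 80.77796173095703)
t 17.6 at [0.4173 0.2545 0.3765] move [0.16, -0.04, 10.65] [0.06, 0.04, 0.08] j [0.52, 0.21, 1.8, -0.0, 1.14, 2.09]
```

View pics/j1.png

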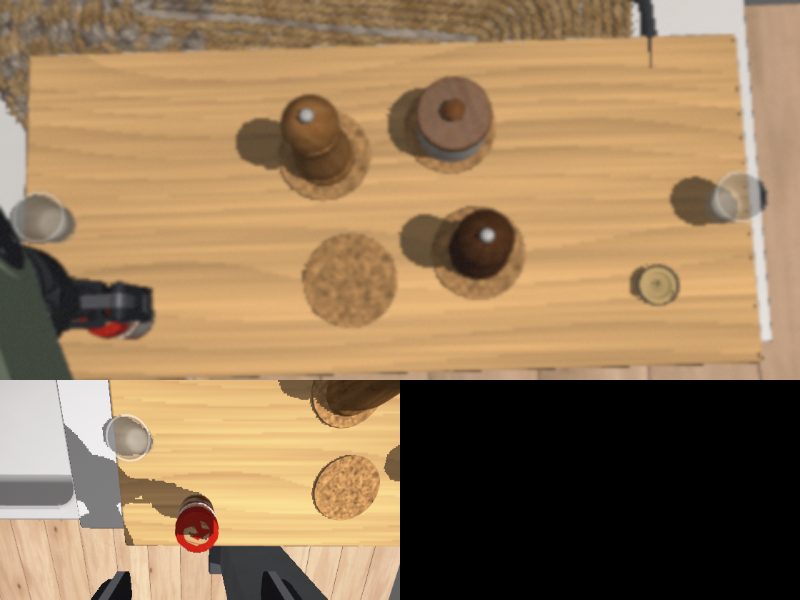

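Both mills stand upright on their coasters. The jar's cap in the wrist view spans cols 245–306 and rows 177–242.

```bash
python3 -c "
from h import *
c=cap('wrist')
print(plane(c,275.5,242,.126),plane(c,275.5,211.5,.126),plane(c,245,212,.126)-plane(c,306,212,.126))
go(.4188,.2548,.270)"
```

```text
[0.39653876 0.25407322 0.126     ] [0.42091765 0.2541503  0.126     ] [-9.98650358e-05  4.46036147e-02  0.00000000e+00]
t 17.65 at [0.4174 0.254  0.3767] move [0.14, -0.08, 10.67] [0.04, 0.01, 0.02] j [0.52, 0.21, 1.8, -0.0, 1.14, 2.09]
```

Request:
servo_tool --pt "0.15 0 3 0 0 0" --pt "0.15 0 6 0 0 0" --pt "0.15 0 9 0 0 0" --pt "0.15 0 10.7 0 0 0" --pt "0.15 0 10.7 0 0 0" --pt "0.15 0 10.7 0 0 0"

```text
time_s: 18.4
ee_pos: [0.4194, 0.2543, 0.2707]
orientation: [1.0, -0.0, 0.001, -0.0]
force: [-0.2, 0.9, 0.4]
finger_gap: 0.0853
gripper_force: 0.0
```

Request:
servo_tool --pt "0 0 0 0 0 0" --pt "0 0 0 0 0 0" --pt "0 0 0 0 0 0" --pt "0 0 0 0 0 0" --pt "0 0 0 0 0 0" --pt "0 0 0 0 0 0" --hand 1 --squeeze 35

```text
time_s: 19.15
ee_pos: [0.4191, 0.2549, 0.2703]
orientation: [1.0, 0.001, 0.001, -0.0]
force: [-0.3, -0.5, 5.2]
finger_gap: 0.0441
gripper_force: 35.3
```

Request:
servo_tool --pt "0 0 -1 0 0 0" --pt "0 0 -3 0 0 0" --pt "0 0 -4 0 0 0" --pt "0 0 -4 0 0 0"

```text
time_s: 19.65
ee_pos: [0.419, 0.2548, 0.3103]
orientation: [1.0, 0.0, 0.001, -0.0]
force: [-0.3, -0.6, -2.2]
finger_gap: 0.0437
gripper_force: 35.9
```

```bash
python3 -c "
from h import *
go(.449,.0482,.31);o=manip.get_obs();print(o['force'],o['finger_gap'],o['gripper_force'])"
```

```text
t 19.65 at [0.419  0.2548 0.3103] move [2.98, 20.67, 0.02] [-0.04, -0.07, 0.05] j [0.52, 0.27, 1.89, -0.0, 0.97, 2.09]
[-0.33861902 -0.6133571  -2.18957248] 0.043692159711859135 35.937385491561145
```

Request:
servo_tool --pt "0.5 3 0 0 0 0" --pt "1 7 0 0 0 0" --pt "1.6 11 0 0 0 0" --pt "2.2 15 0 0 0 0" --pt "2.7 18.5 0 0 0 0" --pt "3 20.6 0 0 0 0" --pt "3 20.6 0 0 0 0" --pt "3 20.6 1.5 0 0 0" --pt "3 20.6 2.5 0 0 0" --pt "3 20.6 2.5 0 0 0"

```text
time_s: 20.9
ee_pos: [0.4487, 0.0493, 0.2838]
orientation: [1.0, 0.001, -0.001, 0.0]
force: [-0.1, 0.6, -0.6]
finger_gap: 0.0439
gripper_force: 36.2
```

Request:
servo_tool --pt "0 0 0.3 0 0 0" --pt "0 0 0.6 0 0 0" --pt "0 0 0.7 0 0 0" --pt "0 0 0.7 0 0 0"

```text
time_s: 21.4
ee_pos: [0.4491, 0.0488, 0.2777]
orientation: [1.0, 0.0, 0.0, 0.0]
force: [0.6, 0.4, -1.2]
finger_gap: 0.0438
gripper_force: 36.2
```

```bash
python3 -c "
from h import *
c=cap('wrist','w6');go(.449,.0482,.2755);o=manip.get_obs();print(o['force'],o['finger_gap'])"
```

```text
t 21.45 at [0.4491 0.0488 0.2778] move [-0.01, 0.06, 0.23] [0.0, -0.02, 0.05] j [0.08, 0.26, 2.02, -0.0, 0.86, 1.65]
[ 0.34403532  0.38185987 -0.339685  ] 0.043872066491489684
```

View pics/w6.png

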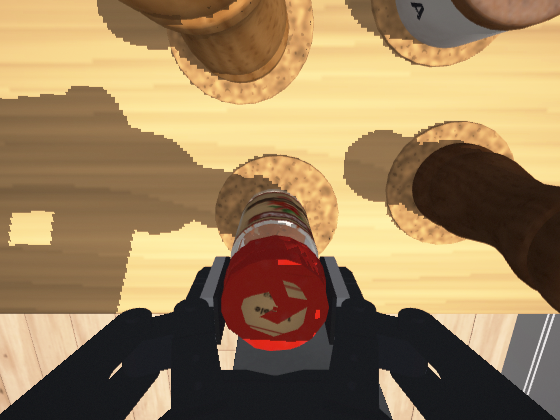

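The jar is centred over coaster FL at column ~276, with both mills visible on their coasters. Next I'll lower it.

Request:
servo_tool --pt "0 0.05 0.15 0 0 0" --pt "0 0.05 0.15 0 0 0"

```text
time_s: 21.7
ee_pos: [0.4491, 0.0482, 0.2761]
orientation: [1.0, 0.0, -0.0, 0.0]
force: [1.2, -1.0, -1.4]
finger_gap: 0.044
gripper_force: 36.2
```

Request:
servo_tool --pt "0 0 0.1 0 0 0" --pt "0 0 0.1 0 0 0"

```text
time_s: 21.95
ee_pos: [0.4492, 0.0483, 0.2754]
orientation: [1.0, 0.0, 0.0, 0.0]
force: [-0.3, 0.1, 1.3]
finger_gap: 0.0436
gripper_force: 36.3
```

Request:
servo_tool --pt "0 0 0.05 0 0 0" --pt "0 0 0.05 0 0 0"

```text
time_s: 22.2
ee_pos: [0.4493, 0.0483, 0.2754]
orientation: [1.0, 0.0, 0.001, 0.0]
force: [-1.4, -0.2, 5.1]
finger_gap: 0.044
gripper_force: 36.8
```

Request:
servo_tool --pt "0 0 -0.05 0 0 0" --pt "0 0 -0.05 0 0 0" --pt "0 0 -0.05 0 0 0" --pt "0 0 -0.05 0 0 0" --pt "0 0 -0.05 0 0 0" --hand 0

```text
time_s: 22.82
ee_pos: [0.4491, 0.0483, 0.2751]
orientation: [1.0, 0.0, -0.0, 0.0]
force: [-0.2, -0.3, -0.3]
finger_gap: 0.0856
gripper_force: 0.0
```

Request:
servo_tool --pt "0 0 -4 0 0 0" --pt "0 0 -9 0 0 0" --pt "-1 3 -11 0 0 0" --pt "-3 8 -11 0 0 0" --pt "-4.9 14 -11 0 0 0" --pt "-4.9 20 -10 0 0 0" --pt "-4.9 26 -7 0 0 0" --pt "-4.9 28.8 -5 0 0 0" --pt "-4.9 28.8 -4 0 0 0" --pt "-4.9 28.8 -4 0 0 0"

```text
time_s: 24.08
ee_pos: [0.4001, -0.2392, 0.3146]
orientation: [1.0, 0.0, -0.001, -0.001]
force: [-0.7, 0.4, 0.7]
finger_gap: 0.0857
gripper_force: 0.0
```

```bash
python3 -c "
from h import *
c=cap('wrist','w7');t=cap('top');print(proj(c,(.4348,-.24,.035)))
a=cv2.resize(t['color'][120:310,90:490],None,fx=2,fy=2,interpolation=cv2.INTER_CUBIC)
b=c['color'][60:280,100:500]
cv2.imwrite('pics/tl.png',np.vstack([np.clip(a*1.6,0,255).astype(np.uint8),np.hstack([b,b*0])])[:,:,::-1]);go(.4348,-.24,.2)"
```

```text
[276.98666004 161.62006309]
t 24.18 at [ 0.4006 -0.2389  0.3158] move [3.42, 0.12, 11.58] [0.02, -0.04, 0.12] j [-0.56, 0.23, 1.94, 0.0, 0.97, 1.01]
```

View pics/tl.png

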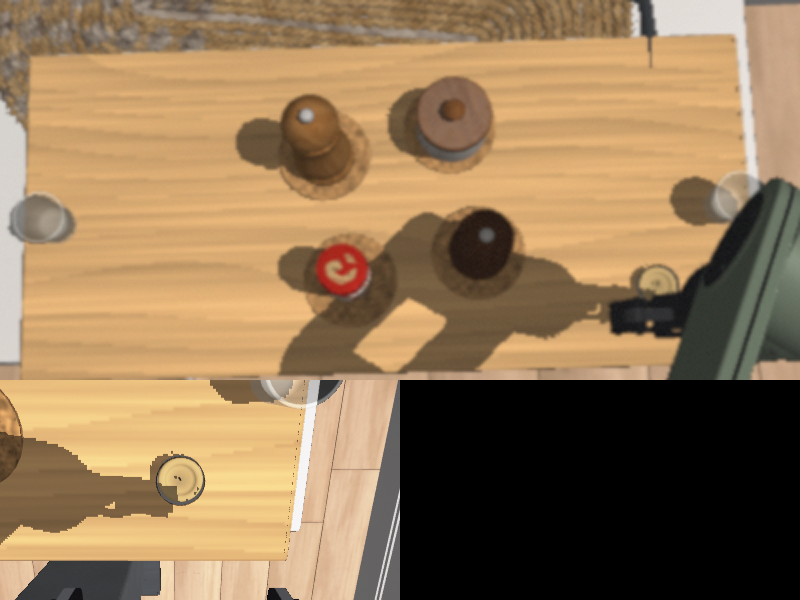

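The top view shows tall mill, short mill and jar upright on BL, FR and FL. The tealight's rim centre is at wrist px (281,161) and top px ~(419.5,262).

```bash
python3 -c "
from h import *
c=cap('wrist');t=cap('top')
a=(280.5,161);b=(419.3,262.2)
print(meet(c,a,t,b),plane(c,*a,.035),plane(t,*b,.035),plane(c,257,161,.035)-plane(c,305,161,.035))
p=plane(c,*a,.035);go(p[0],p[1],.316,-.603);go(p[0],p[1],.22,-.603)"
```

```text
(array([ 0.43503788, -0.24376579,  0.03220247]), np.float64(0.002134555412653512)) [ 0.43624448 -0.24290672  0.035     ] [ 0.43416848 -0.24396386  0.035     ] [-0.00011477  0.03791171  0.        ]
t 24.27 at [ 0.4006 -0.2389  0.3161] move [3.56, 0.41, 0.01] [0.02, -0.09, 34.69] j [-0.56, 0.23, 1.94, 0.0, 0.97, 1.01]
t 24.27 at [ 0.4006 -0.2389  0.3161] move [3.55, 0.4, 9.61] [0.02, -0.09, 34.69] j [-0.56, 0.23, 1.94, 0.0, 0.97, 1.01]
```

Size 37.9 mm and height match.

Request:
servo_tool --pt "1 0.1 0 0 0 9" --pt "2 0.2 0 0 0 18" --pt "3 0.3 0 0 0 27" --pt "3.5 0.4 2 0 0 34.6" --pt "3.5 0.4 5 0 0 34.6" --pt "3.5 0.4 8 0 0 34.6" --pt "3.5 0.4 9 0 0 34.6" --pt "3.5 0.4 9 0 0 34.6" --pt "3.5 0.4 9 0 0 34.6" --hand 0.4

```text
time_s: 25.4
ee_pos: [0.4359, -0.2438, 0.2265]
orientation: [0.955, -0.297, 0.001, 0.0]
force: [0.3, -1.4, 0.0]
finger_gap: 0.051
gripper_force: 0.0
```

```bash
python3 -c "
from h import *
c=cap('wrist','w8');go(.4352,-.2434,.2,-.603);print(manip.get_obs()['finger_gap'])"
```

```text
t 25.45 at [ 0.4358 -0.2439  0.2264] move [-0.09, -0.0, 2.64] [-0.01, -0.16, 0.01] j [-0.53, 0.39, 1.98, -0.0, 0.77, 1.64]
0.051511948414539224
```

View pics/w8.png

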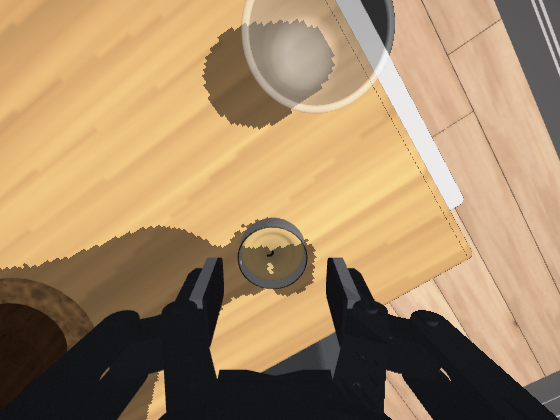

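The tealight (272,256) is centred between the fingers, so I'll go down.

Request:
servo_tool --pt "-0.05 0 1 0 0 0" --pt "-0.05 0 2 0 0 0" --pt "-0.05 0 2.5 0 0 0" --pt "-0.05 0 2.7 0 0 0" --pt "-0.05 0 2.7 0 0 0" --pt "-0.05 0 2.7 0 0 0"

```text
time_s: 26.2
ee_pos: [0.435, -0.2435, 0.1984]
orientation: [0.955, -0.297, 0.0, 0.0]
force: [0.0, 0.2, -0.7]
finger_gap: 0.0515
gripper_force: 0.0
```

Request:
servo_tool --pt "0 0 0.2 0 0 0" --pt "0 0 0.3 0 0 0" --pt "0 0 0.3 0 0 0"

```text
time_s: 26.58
ee_pos: [0.4349, -0.2434, 0.1952]
orientation: [0.955, -0.297, 0.0, 0.0]
force: [0.6, 0.7, 0.3]
finger_gap: 0.0513
gripper_force: 0.0
```

Request:
servo_tool --pt "0 0 0.2 0 0 0" --pt "0 0 0.2 0 0 0"

```text
time_s: 26.82
ee_pos: [0.4349, -0.2434, 0.1951]
orientation: [0.955, -0.297, 0.0, 0.0]
force: [-4.6, 2.2, 16.7]
finger_gap: 0.0512
gripper_force: 8.6
```

Request:
servo_tool --pt "0 0 -0.5 0 0 0" --pt "0 0 -0.6 0 0 0" --pt "0 0 -0.6 0 0 0"

```text
time_s: 27.2
ee_pos: [0.4349, -0.2435, 0.199]
orientation: [0.955, -0.297, -0.0, 0.0]
force: [0.1, 0.2, -0.2]
finger_gap: 0.0513
gripper_force: 0.0
```

Request:
servo_tool --pt "0 0 0 0 0 0" --pt "0 0 0 0 0 0" --pt "0 0 0 0 0 0" --pt "0 0 0 0 0 0" --hand 1 --squeeze 20

```text
time_s: 27.7
ee_pos: [0.4349, -0.2434, 0.1991]
orientation: [0.955, -0.297, -0.0, 0.0]
force: [-1.0, -0.6, -0.2]
finger_gap: 0.0368
gripper_force: 20.2
```

Request:
servo_tool --pt "0 0 -1 0 0 0" --pt "0 0 -4 0 0 0" --pt "0 0 -4 0 0 0"

```text
time_s: 28.08
ee_pos: [0.4357, -0.2439, 0.2415]
orientation: [0.955, -0.297, 0.003, 0.001]
force: [0.6, 0.1, -0.3]
finger_gap: 0.0364
gripper_force: 20.4
```

```bash
python3 -c "
from h import *
c=cap('wrist','w9');go(.5222,-.0015,.34,-.603);o=manip.get_obs();print(o['force'],o['finger_gap'])"
```

```text
t 28.12 at [ 0.4352 -0.2436  0.2403] move [-6.54, -24.88, -9.99] [-0.01, -0.16, -0.0] j [-0.53, 0.37, 1.96, -0.0, 0.8, 1.64]
[-0.17018027  0.0655183  -0.83233068] 0.03659780665741972
```

View pics/w9.png

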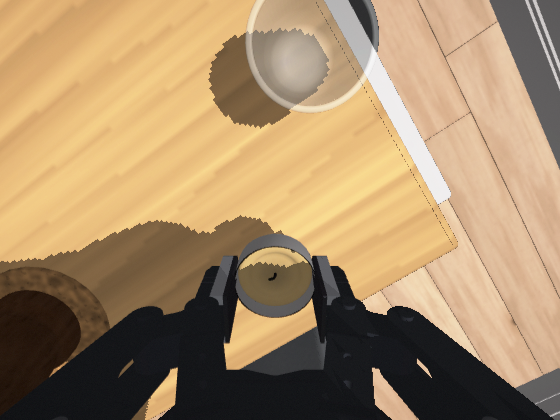

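Request:
servo_tool --pt "0 0 -5 0 0 0" --pt "0 0 -10 0 0 0" --pt "-1 -4 -15 0 0 0" --pt "-2.1 -8 -16 0 0 0" --pt "-3.4 -13 -16 0 0 0" --pt "-4.7 -18 -16 0 0 0" --pt "-6 -23 -16 0 0 0" --pt "-6.5 -24.9 -16 0 0 0" --pt "-6.5 -24.9 -16 0 0 0" --pt "-6.5 -24.9 -16 0 0 0"

```text
time_s: 29.38
ee_pos: [0.5223, -0.0024, 0.3988]
orientation: [0.955, -0.297, -0.0, 0.001]
force: [0.6, 0.7, 0.9]
finger_gap: 0.0366
gripper_force: 20.6
```

```bash
python3 -c "
from h import *
c=cap('wrist','w10');go(.5222,-.0015,.2025,-.603);o=manip.get_obs();print(o['force'],o['finger_gap'])"
```

```text
t 29.43 at [ 0.5223 -0.0027  0.399 ] move [-0.07, -0.11, 19.65] [0.06, 0.02, -0.09] j [-0.03, 0.24, 1.69, -0.0, 1.21, 2.15]
[-0.31069653 -0.20063992 -0.09431802] 0.036356934476789955
```

View pics/w10.png

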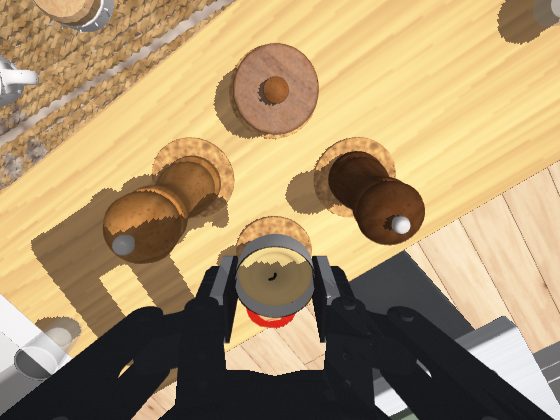

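The view is symmetric: mills on the left and right, canister ahead, and jar below. Next I'll descend straight.

Request:
servo_tool --pt "-0.05 -0.1 3 0 0 0" --pt "-0.05 -0.1 6 0 0 0" --pt "-0.05 -0.1 9 0 0 0" --pt "-0.05 -0.1 12 0 0 0" --pt "-0.05 -0.1 14 0 0 0" --pt "-0.05 -0.1 16 0 0 0" --pt "-0.05 -0.1 17.5 0 0 0" --pt "-0.05 -0.1 18.5 0 0 0" --pt "-0.05 -0.1 18.5 0 0 0" --pt "-0.05 -0.1 18.5 0 0 0"

```text
time_s: 30.68
ee_pos: [0.523, -0.0005, 0.2147]
orientation: [0.955, -0.297, 0.0, -0.0]
force: [-0.6, 0.9, 0.0]
finger_gap: 0.037
gripper_force: 20.6
```

Request:
servo_tool --pt "0 0 0.4 0 0 0" --pt "0 0 0.9 0 0 0" --pt "0 0 0.9 0 0 0" --pt "0 0 0.9 0 0 0"

```text
time_s: 31.18
ee_pos: [0.5228, -0.0003, 0.2051]
orientation: [0.955, -0.297, -0.0, 0.0]
force: [-0.2, -0.0, -0.5]
finger_gap: 0.0367
gripper_force: 20.6
```

Request:
servo_tool --pt "0 0 0.15 0 0 0" --pt "0 0 0.15 0 0 0"

```text
time_s: 31.42
ee_pos: [0.5228, -0.0004, 0.2037]
orientation: [0.955, -0.297, 0.0, 0.0]
force: [0.5, 0.0, 0.6]
finger_gap: 0.0364
gripper_force: 20.6
```

Request:
servo_tool --pt "0 0 0.1 0 0 0" --pt "0 0 0.1 0 0 0"

```text
time_s: 31.68
ee_pos: [0.5228, -0.0004, 0.2026]
orientation: [0.955, -0.297, -0.0, 0.0]
force: [-0.4, 0.0, -0.2]
finger_gap: 0.037
gripper_force: 20.6
```

Request:
servo_tool --pt "0 0.12 0 0 0 0" --pt "0 0.12 0.2 0 0 0" --pt "0 0.12 0.2 0 0 0"

```text
time_s: 32.05
ee_pos: [0.522, -0.0014, 0.2005]
orientation: [0.955, -0.297, -0.0, 0.0]
force: [0.6, -0.2, -1.3]
finger_gap: 0.0365
gripper_force: 20.6
```

Request:
servo_tool --pt "0 0 0.1 0 0 0" --pt "0 0 0.1 0 0 0"

```text
time_s: 32.3
ee_pos: [0.5221, -0.0014, 0.1996]
orientation: [0.955, -0.297, -0.0, 0.0]
force: [0.4, -0.7, 1.3]
finger_gap: 0.0364
gripper_force: 20.6
```

Request:
servo_tool --pt "0 0 0.05 0 0 0" --pt "0 0 0.05 0 0 0"

```text
time_s: 32.55
ee_pos: [0.5221, -0.0013, 0.1992]
orientation: [0.955, -0.297, 0.0, 0.0]
force: [0.2, 0.7, 0.3]
finger_gap: 0.0363
gripper_force: 20.6
```

Request:
servo_tool --pt "0 0 0.05 0 0 0" --pt "0 0 0.05 0 0 0"

```text
time_s: 32.8
ee_pos: [0.5221, -0.0014, 0.1991]
orientation: [0.955, -0.297, 0.0, 0.0]
force: [-1.5, -0.4, 5.0]
finger_gap: 0.0369
gripper_force: 21.0
```

Seated. I'll release partially, lift straight and retreat.

Request:
servo_tool --pt "0 0 -0.05 0 0 0" --pt "0 0 -0.05 0 0 0" --pt "0 0 -0.05 0 0 0" --pt "0 0 -0.05 0 0 0" --hand 0.4

```text
time_s: 33.3
ee_pos: [0.5221, -0.0014, 0.1991]
orientation: [0.955, -0.297, -0.0, 0.0]
force: [-0.6, -0.0, -0.1]
finger_gap: 0.0514
gripper_force: 0.0
```

Request:
servo_tool --pt "0 0 -1 0 0 0" --pt "0 0 -3 0 0 0" --pt "0 0 -6 0 0 0" --pt "0 0 -10 0 0 0" --pt "0 0 -15 0 0 0" --pt "0 0 -20 0 0 0" --pt "0 0 -20 0 0 0"

```text
time_s: 34.17
ee_pos: [0.5226, -0.0013, 0.4042]
orientation: [0.955, -0.297, 0.005, -0.001]
force: [0.9, -0.7, 0.2]
finger_gap: 0.0513
gripper_force: 0.0
```

Request:
servo_tool --pt "-5 3 0 0 0 0" --pt "-8 9 0 0 0 0" --pt "-10 15 0 0 0 0" --pt "-12 20 0 0 0 0" --pt "-12 24 0 0 0 0" --pt "-12 24 0 0 0 0" --pt "-12 24 0 0 0 0"

```text
time_s: 35.05
ee_pos: [0.2872, -0.1308, 0.3989]
orientation: [0.955, -0.297, -0.0, -0.0]
force: [0.3, 0.5, 0.0]
finger_gap: 0.0513
gripper_force: 0.0
```

```bash
python3 -c "
from h import *
t=cap('top');s=cap('side')
o=manip.get_obs();print(o['time_s'],o['ee_pos'],o['finger_gap'])
a=cv2.resize(t['color'][130:290,180:400],None,fx=2.7,fy=2.7,interpolation=cv2.INTER_CUBIC)[:,:594]
b=cv2.resize(s['color'][150:300,180:380],None,fx=1,fy=1)
cv2.imwrite('pics/fin.png',np.hstack([np.clip(a*1.6,0,255).astype(np.uint8),np.vstack([b,np.zeros((a.shape[0]-150,200,3),np.uint8)])])[:,:,::-1])"
```

```text
35.15 [ 0.28770315 -0.13044407  0.39895075] 0.0511046571195472
```

View pics/fin.png

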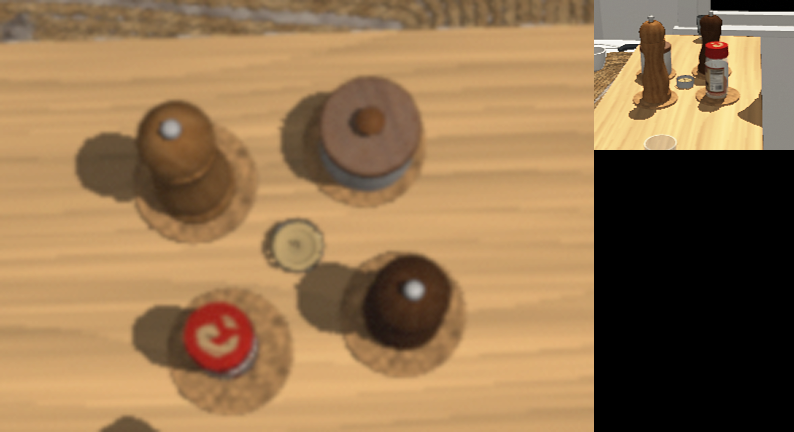

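The view shows all four upright and the tealight at (297,245) in the middle. I'll check the numbers, then hand in.

```bash
python3 -c "
from h import *
t=cap('top')
f=lambda x,y,z:plane(t,180+(x+.5)/2.7-.5,130+(y+.5)/2.7-.5,z).round(4)
print('tall',f(171,129,.191),'BL .5725 .0715');print('short',f(414,290,.161),'FR .472 -.0743');print('jar',f(219,336,.128),'FL .449 .048');print('tl',f(297,245,.033),'C .522 -.0015')"
```

```text
tall [0.5715 0.072  0.191 ] BL .5725 .0715
short [ 0.4715 -0.0745  0.161 ] FR .472 -.0743
jar [0.4495 0.0489 0.128 ] FL .449 .048
tl [ 0.5214 -0.0021  0.033 ] C .522 -.0015
```

All within about 1 mm.

```bash
python3 -c "
from rig import manip
print(manip.hand_in())"
```

```text
the job is handed in; nothing more can be done
None
```

Handed in at about 35 s: the tall mill, short mill and spice jar stand upright on their coasters and the tealight lies in the middle, each within about 1 mm of its target in the final top-camera check; everything is let go and the canister was left in place.

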